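# Tuck the transfer strip under the lap flap and hold it pressed flat

### The arm

A 6-joint arm with a two-finger parallel gripper is mounted at the origin on the work surface. World frame = base frame: x ahead of the robot, y to its left, z up, the work surface at z = 0. Lengths are in m, angles in degrees, forces in N, time in s.
With the tool pointing down it reaches from about 0.35 to 0.875 m from the base axis. Payload 4.2 kg.
Tool frame: the origin (TCP) lies at the very end of the fingers, on their centre line; the grasp point (between the pads) lies 19 mm behind it; z points along the fingers, y is the line along which they close (so a half turn about z gives the same grasp; the last joint's range is limited). The gripper opens to 87 mm and grips with 3 to 60 N. Pads are 19 mm wide; open, the fingers measure 117 mm over their backs; the gripper's body (75 mm by 190 mm) begins 51 mm behind the grasp point.
Start: joints at [-52.162, 22.042, 0.453, 0, -68.411, -14.817], TCP at [0.244, -0.575, 0.2] pointing down, gripper open.
Joint ranges: [-179.83, 179.83], [-69.29, 118.12], [-61.27, 80.66], [-181.25, 117.63], [-171.15, -9.14], [-177.46, 177.46]. Speed limits (degrees/s): [159.86, 159.86, 180, 180, 180, 180].

### API

Orientations are given as a 3x3 rotation matrix whose columns are the frame's x, y, z axes.
In Python, from station import sense, cams, r gives the robot as it stands. The module is installed in compiled form; this text tells all that it offers.
- The arm moves only by the tool step_arm, never from a script. Its argument "targets" is text: rows parted by semicolons, each of 4 numbers parted by spaces: the shift along the tool's x, y, z in cm, then the turn about the tool's z in degrees. In form: x y z turn; .... A call has 1 to 12 rows; each row shifts and turns the commanded pose from where the row before left it, along the tool's axes as they then stand; what a row does not reach is not made up. A row lasts 1/12 s, in which the tool goes at most 41.7 mm and 7.16 degrees, less where a joint would pass 70% of its speed; a pose out of reach is approached as far as the arm can. A call with a gripper value outside its range is refused whole. "claw" is the finger opening in cm, from 0 to 8.7, set as the call begins (left out, the last holds). The fingers move at their own pace and stop on an object; the grip force is fixed at half the most. Time passes only in rows, so rows that do not move let the fingers close. It gives the time, the measured TCP pose, the force, the opening and the grip force at its end, in the units of the state.
- sense(): the state, without advancing time (a new reading comes with each control period).
- cams.capture(name): name is "scene" or "top" or "wrist"; returns a dict with "frame" (400x640x3 uint8, blue, green, red), "vertical_fov" (degrees; the focal length in pixels is half the picture's height over the tangent of half this angle, whatever the lens; pixels are square), "cx", "cy" (the principal point, pixels), "eye" and "rotation" of the camera in the world; the wrist camera has in their place "tool_from_camera" (4x4, takes a point from camera to tool coordinates, whose origin is the TCP and whose axes are the flange's). Camera axes: x right, y down, z forward; pixel columns grow to the right and rows downward; lengths in m; the calibration is good to about 2 mm. The wrist camera is an equidistant fisheye: a pixel r from the principal point sees the ray r / f radians off the axis. A picture is of the moment at which its call begins: read the wrist's pose just before it. There is no depth.
- r.finish_job(): hands the job in; it is judged then, once.
The state is a dict: "time_s": time; "joints": joint angles; "joint_velocities": joint speeds; "effort": joint torques, N m; "tcp_pos": TCP position; "ee_rot": TCP orientation; "wrist_force": force on the tool from outside, world axes, zero at the start; "moment": the same for the moment, N m; "gripper_width": opening from 0.0 (shut) to 1.0 (fully open); "gripper_force": force on a finger pad.
Only numpy, scipy, OpenCV 4.12 (cv2) and the standard library are available. Lean on these libraries where they do the work, as an engineer would, in place of code of your own. Each camera call takes 0.05 s, during which the arm holds its last target. There are 200 camera calls.

### The job

Get the cheese outfeed deck ready: first turn the clamp's T-knob anticlockwise, a full quarter turn, so that its toe is swung clear of the seat, then pick up the steel transfer strip by its handle and slide its plain edge squarely under the hinged lap flap until it is fully home against the stop, without lifting the flap. Finish still gripping the strip by its handle and pressing it firmly down flat on the seat (push with about 10 N), so that a colleague can clamp it, and leave the cheeses and everything else lying about where they are.

Things in the scene. Friction and masses are not known exactly. Their poses are not given: they have to be found in the camera images.
- bench: Low stainless outfeed deck fixed on the table, 275 mm deep, 284 wide. Origin at table height under the middle of the flap's free edge; x = the way the strip slides in (away from the robot, within 0.2 rad), z up. The seat runs from x=-125 to a vertical step (the stop) at x=+36 mm, 220 wide between side cheeks with tops at z=42. From x=+62 the deck proper is at z=44 with two cheeses on it.
- seat: The flat floor of the bench that the strip must lie on: fixed to the bench, same origin and axes as bench; top face at z=30 mm.
- flap (a joint): Lap flap, a thin steel sheet 206 mm wide hinged to the deck at bench x=+62, z=43 mm, lying forward over the far end of the seat. 0 = lying down; grows (rad) as its free edge is lifted. Only its own weight (0.18 kg) holds it down.
- flap_nose (a point): Middle of the underside of the flap's free (rolled) edge: at bench x=0, z=37 mm, so 7 mm above the seat when the flap lies down. Top of the rolled edge at z=43. The stop is 36 mm behind it.
- clamp (a joint): Swing clamp on the right cheek (bench x=-45, y=-126 mm): upright spindle, T-knob on top, steel toe below, 42 mm long from the axis, 14 wide. 0 = toe points inwards (bench +y) over the seat, in the strip's way; grows anticlockwise seen from above to a stop at 1.571, toe along bench -x, clear. Starts at 0 to 0.3, stays where left (friction 0.05 N m).
- clamp_grip (a point): Centre of the T-knob, on the clamp's axis, 73 mm above the table. The T-knob is a black bar 48 mm long, 14 mm wide, 22 mm high, lying in line with the toe (along bench y when clamp is 0, turning with it). The toe's top is 21 mm below this point.
- strip: Loose steel transfer strip, 0.34 to 0.5 kg: plate 120 mm (x) by 200 (y), 4 thick, flat on the table, with a plain leading edge at +x, a 14 mm high turned-up back edge at -x and a grab handle. Origin: middle of the plate's underside; z up. In place, its x axis runs along bench x and its leading edge meets the stop.
- handle: The strip's grab handle, welded to it. Origin: centre of its bar, at x=-10, y=0, z=42 mm in the strip's frame, same axes. The bar is 10 mm thick (x), 14 mm high (z), runs along y, 84 mm clear between its two legs.
- edge_left (a point): Left end of the strip's leading edge, on the underside (strip x=60, y=98 mm).
- edge_right (a point): Right end of the strip's leading edge, on the underside (strip x=60, y=-98 mm).
- cheese_a: Soft white cheese, 80 mm across, 30 mm high, on the deck behind the flap. Bystander; origin under its centre.
- cheese_b: A second such cheese beside it on the deck. Bystander.
- cheese_c: A third such cheese, on the table beyond the strip's leading edge. Bystander.
- brush: Small brush, 140 mm, lying on the table just behind the strip's back edge. Bystander.
- cheese_box: Round wooden cheese box, 100 mm across, 40 mm high, on the table to the right. Bystander.
- bottle: White bottle, 64 mm across, 170 mm high, on the table to the left. Bystander.
Things that resemble listed ones, but are neither listed nor needed, are in the scene too. What is shaped like the strip but yellow is not meant.

How it is judged (in metres and radians):
On the way, in this order (a step that is already met when the one before it is completed fails the run):
1. the clamp's toe is swung clear of the empty seat (turned past 1.25 rad) (value of joint clamp above 1.25 rad), for 0.2 s.
2. the strip lies flat on the seat with both ends of its leading edge under the flap, the flap down (x of each of edge_left, edge_right in the frame of bench above 0.028 m and z of edge_left in the frame of bench between 0.027 and 0.033 m and z of edge_right in the frame of bench between 0.027 and 0.033 m and y of strip in the frame of bench between -0.02 and 0.02 m and angle between strip's own z axis and vertical below 0.03 rad and value of joint flap below 0.03 rad), for 0.2 s.
At the end, for the whole second after the job is handed in: Both ends of the leading edge are within 8 mm of the stop; the strip is at rest, flat on the seat (3 mm, 0.03 rad); flap down (under 0.03 rad); clamp open (past 1.25 rad); the fingers grip the handle (over 15 N) and the strip bears on the seat with over 9 N (it weighs about 4 N) (all of step 2 and value of joint clamp above 1.25 rad and contact force between strip and seat above 9 N and contact force between the fingers and handle above 15 N and linear speed of strip below 0.01 m/s); the arm keeps its last pose, push and grip.
It fails at once if the flap is lifted by more than 0.1 rad (6 mm at its free edge) (value of joint flap above 0.1 rad).
It fails at once if a bystander is shifted by more than 25 mm (distance of any of cheese_a, cheese_b, cheese_c, brush, cheese_box, bottle from where it was at the start of the episode above 0.025 m).
It also fails if it takes over 54 s, if anything falls off the work surface, if the arm or the gripper's body presses on something with over 40 N, if the wrist force passes 120 N, or if a joint passes its speed limit or range.

## Working session

There is one attempt and no reset: what is moved stays moved. The work goes in short steps, Python scripts to look and compute and a tool call to move; the robot and the scene stay as the last step left them, time stands still between calls to the robot, and variables do not carry over. Pictures are saved under pics/ and viewed, at most 10 in all, crops included, and the job is handed in when it is done.

Besides the shell and the picture viewer there is one more tool, called in YAML: its name, and indented under it one key for each argument. step_arm: Moves the arm, as the interface text tells. Its arguments: {"type":"object","properties":{"targets":{"type":"string"},"claw":{"type":"number"}},"required":["targets"]}

```bash
mkdir -p pics
cat > h.py <<'E'
import numpy as np, cv2
from station import sense, cams, r
def cap(n):
    s=sense(); c=cams.capture(n)
    f=200/np.tan(np.radians(c["vertical_fov"])/2)
    if n=="wrist":
        T=np.array(c["tool_from_camera"]); R=np.array(s["ee_rot"])
        c["eye"]=np.array(s["tcp_pos"])+R@T[:3,3]; c["rotation"]=R@T[:3,:3]
    c["f"]=f; c["n"]=n; return c
def ray(c,u,v):
    x,y=u-c["cx"],v-c["cy"]
    if c["n"]=="wrist":
        q=np.hypot(x,y); t=q/c["f"]; d=np.array([x/q*np.sin(t),y/q*np.sin(t),np.cos(t)])
    else: d=np.array([x/c["f"],y/c["f"],1])
    return np.array(c["rotation"])@d
def pl(c,u,v,z):
    d=ray(c,u,v); e=np.array(c["eye"]); return e+d*(z-e[2])/d[2]
def proj(c,p):
    d=np.array(c["rotation"]).T@(np.array(p)-c["eye"])
    if c["n"]=="wrist":
        t=np.arctan2(np.hypot(d[0],d[1]),d[2]); k=c["f"]*t/np.hypot(d[0],d[1])
    else: k=c["f"]/d[2]
    return np.array([c["cx"]+k*d[0],c["cy"]+k*d[1]])
def tri(c1,p1,c2,p2):
    a,b=np.array(c1["eye"]),np.array(c2["eye"]); d,e=ray(c1,*p1),ray(c2,*p2)
    s=np.linalg.lstsq(np.c_[d,-e],b-a,rcond=None)[0]; P,Q=a+s[0]*d,b+s[1]*e
    return (P+Q)/2,np.linalg.norm(P-Q)
E
python3 - <<'E'
from h import *
import pickle
for n in("scene","top"):
    c=cap(n); cv2.imwrite(f"pics/{n}0.png",c["frame"]); pickle.dump(c,open(n+"0.pkl","wb"))
    print(n,c["eye"],np.round(c["rotation"],3).tolist(),c["f"],c["cx"],c["cy"])
s=sense();print(s["time_s"],s["tcp_pos"],np.round(s["ee_rot"],3),s["wrist_force"])
E
```

```text
scene [1.44938017 0.2530706  1.27121841] [[-0.28, 0.758, -0.59], [0.96, 0.219, -0.173], [-0.002, -0.615, -0.789]] 443.3615063287871 326.14761948816795 199.52522745572173
top [ 0.40017576 -0.0028122   1.59572581] [[0.013, -0.997, 0.074], [-1.0, -0.014, -0.013], [0.014, -0.074, -0.997]] 442.81081418697056 318.60817019734566 192.96076820656899
0.1 [ 0.2442122  -0.57467187  0.19863402] [[-0.92  -0.391 -0.001]
 [-0.391  0.92   0.002]
 [ 0.     0.002 -1.   ]] [ 0.27077365  0.10181757 -0.88128169]
```

View pics/scene0.png

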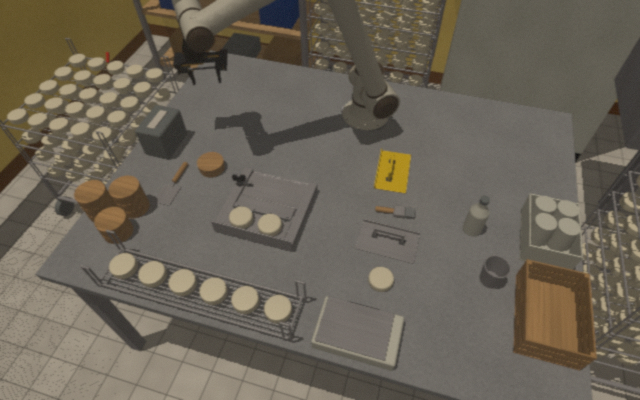

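View pics/top0.png

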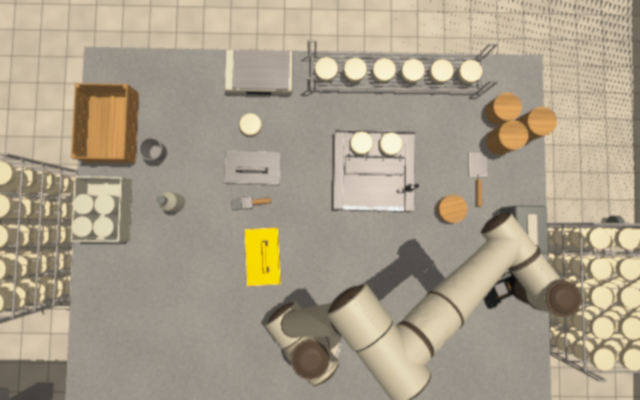

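The scene view shows the bench at about (265,208) with its knob at (240,180) and the strip at (388,238). In the top view the bench is at (373,171), the knob at (407,188) and the strip handle at (252,170). The strip's plain edge faces away from the robot, toward cheese_c at (250,124). I'll zoom in on both for the corners.

Run:
```python
from h import *
import pickle
t=pickle.load(open("top0.pkl","rb"));s=pickle.load(open("scene0.pkl","rb"))
def cr(c,x,y,w,h,k): return cv2.resize(c["frame"][y:y+h,x:x+w],(w*k,h*k),interpolation=cv2.INTER_CUBIC)
o=np.zeros((600,800,3),np.uint8)
o[:300,:400]=cr(t,325,120,100,75*1,4)[:300]
o[:300,400:]=cr(t,205,135,100,75,4)
o[300:,:400]=cr(s,200,165,133,100,3)[:300,:400] if 0 else cv2.resize(s["frame"][165:255,205:325],(400,300),interpolation=cv2.INTER_CUBIC)
o[300:,400:]=cv2.resize(s["frame"][195:270,345:445],(400,300),interpolation=cv2.INTER_CUBIC)
cv2.imwrite("pics/c0.png",o)
w=cap("wrist");print(w["f"],w["cx"],w["cy"],np.round(w["tool_from_camera"],3).tolist())
for n,p,z in(("bench",(373,171),.04),("knob",(407,188),.08),("handle",(252,170),.049)):print(n,pl(t,*p,z))
print(tri(t,(407,188),s,(240,179)),tri(t,(252,169.5),s,(389,237)))
```

```text
309.70691628693146 318.10254489067887 198.52871978964052 [[-0.001, -0.957, -0.291, 0.08], [1.0, -0.0, -0.0, 0.0], [0.0, -0.291, 0.957, -0.185], [0.0, 0.0, 0.0, 1.0]]
bench [ 0.59692807 -0.2153383   0.04      ]
knob [ 0.53465309 -0.32746169  0.08      ]
handle [0.59301301 0.21123708 0.049     ]
(array([ 0.53761113, -0.33515537,  0.05663857]), np.float64(0.005518326227380334)) (array([0.59959901, 0.22130995, 0.00493882]), np.float64(0.007944998101724736))
```

View pics/c0.png

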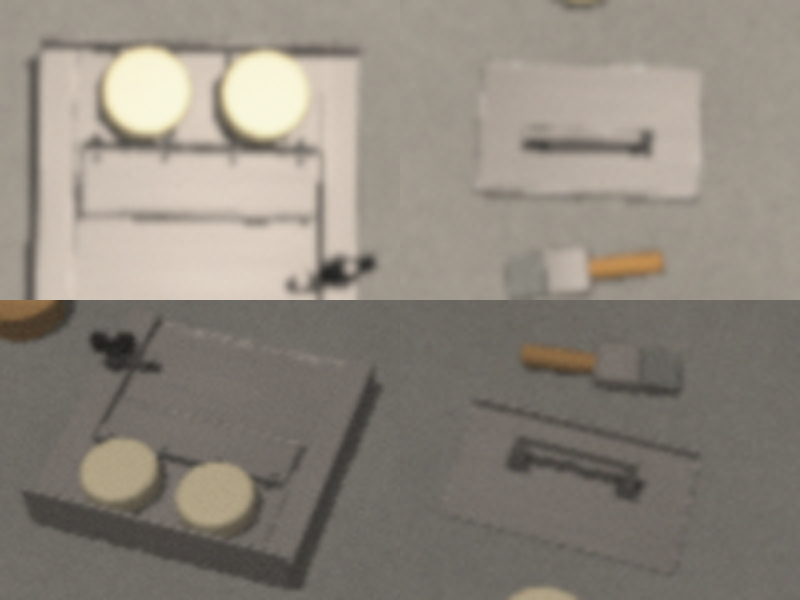

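The crops show the bench nearly square to the robot, with the knob at about top pixel (409,188), its toe pointing inward, and the handle bar at top pixel (252,171). The next step is a wrist view from over the bench.

step_arm:
  targets: "-3.6 1.3 0 0;-3.6 1.3 0 0;-3.6 1.3 0 0;-3.6 1.3 0 0;-3.6 1.3 0 0;-3.6 1.3 0 0;-3.6 1.3 0 0;-3.6 1.3 0 0;-3.6 1.3 0 0;-3.6 1.3 0 0;-3.6 1.3 0 0;-3.6 1.3 0 0"

```text
time_s: 1.15
tcp_pos: [0.582, -0.261, 0.1994]
ee_rot: [[-0.92, -0.391, -0.001], [-0.391, 0.92, 0.0], [0.0, 0.0, -1.0]]
wrist_force: [0.3, -1.2, -0.7]
gripper_width: 1.001
gripper_force: 0.0
```

step_arm:
  targets: "0 0 0 -7;0 0 0 -7;0 0 0 -7;0 0 0 -7;0 0 0 -7;0 0 0 -7;0 0 0 -7;0 0 0 -7;0 0 0 -7;0 0 0 -4;0 0 0 0"

```text
time_s: 2.07
tcp_pos: [0.5808, -0.2626, 0.1992]
ee_rot: [[0.001, -1.0, -0.001], [-1.0, -0.001, 0.0], [-0.0, 0.001, -1.0]]
wrist_force: [-0.9, -0.7, -0.4]
gripper_width: 0.998
gripper_force: 0.0
```

Run:
```python
from h import *
import pickle
print(sense()["joints"])
c=cap("wrist"); cv2.imwrite("pics/w1.png",c["frame"]); pickle.dump(c,open("w1.pkl","wb"));print(c["eye"])
```

```text
[-9.81213069e+00  2.33023059e+01  2.34842350e+00 -1.20829172e-02
 -6.90944539e+01  9.89587774e+00]
[ 0.58122036 -0.34261927  0.3845079 ]
```

View pics/w1.png

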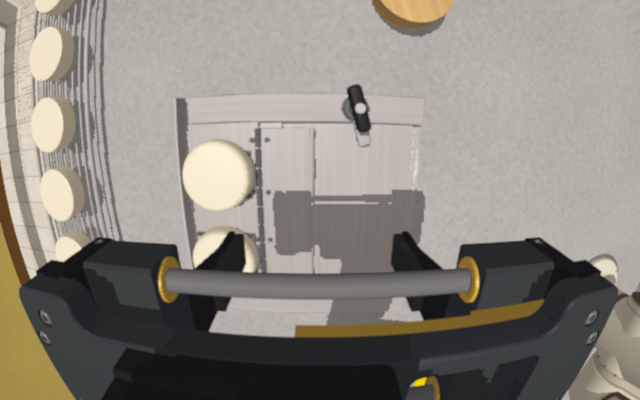

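The wrist view shows the knob bar from (355,87) to (366,131), centre about (361,108). The toe tip is near (363,145), tilted a little toward the robot. The flap's free edge is at column 314 or so and the right cheek's outer edge at row 98. Next I'll zoom in, and shift the arm for a second view to get the heights.

step_arm:
  targets: "0 2.5 0 0;0 2.5 0 0;0 0 0 0"

```text
time_s: 2.37
tcp_pos: [0.5271, -0.2623, 0.1996]
ee_rot: [[-0.003, -1.0, -0.003], [-1.0, 0.003, 0.001], [-0.001, 0.003, -1.0]]
wrist_force: [-1.1, 0.1, -0.3]
gripper_width: 1.0
gripper_force: 0.0
```

Run:
```python
from h import *
import pickle
c=cap("wrist"); pickle.dump(c,open("w2.pkl","wb"));print(c["eye"])
a=pickle.load(open("w1.pkl","rb"))["frame"]; b=c["frame"]
f=lambda i,x,y,w,h,W,H: cv2.resize(i[y:y+h,x:x+w],(W,H),interpolation=cv2.INTER_CUBIC)
o=np.zeros((600,800,3),np.uint8)
o[:450]=f(a,170,80,267,150,800,450)
o[450:,:400]=f(a,330,80,80,30*1,400,150)
# second view: same region coarse
cv2.imwrite("pics/c1.png",o[:450]); cv2.imwrite("pics/c2.png",f(b,60,70,400,180,800,360))
for n,i in(("a",a),("b",b)):
    m=((i.max(2)<60)).astype(np.uint8); m[175:]=0
    k,l,st,ce=cv2.connectedComponentsWithStats(m)
    for j in range(1,k):
        if st[j,4]>150: 
            p=np.argwhere(l==j)[:,::-1].astype(np.float32); print(n,st[j],ce[j],cv2.minAreaRect(p))
```

```text
[ 0.52754956 -0.34258601  0.38486335]
a [348  86  22  46 422] [358.66587678 110.32938389] ((358.1868591308594, 108.45938110351562), (46.097232818603516, 14.955047607421875), 77.7352294921875)
b [293  85  23  46 361] [305.8365651  110.84487535] ((304.58489990234375, 107.04716491699219), (46.565223693847656, 14.56021785736084), 74.05460357666016)
```

View pics/c1.png

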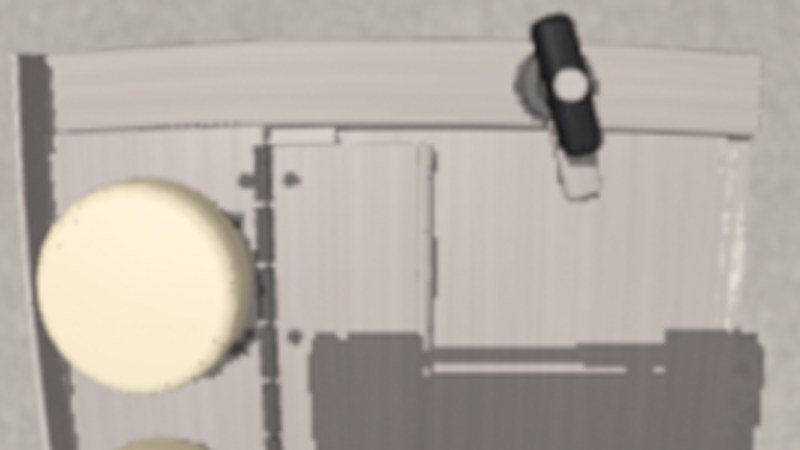

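View pics/c2.png

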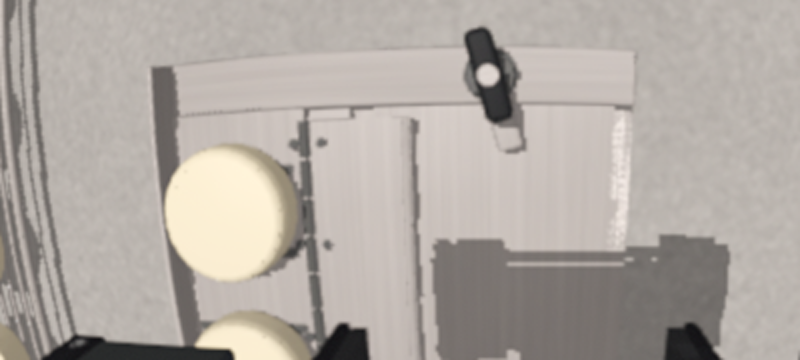

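The crops give the following points:

| Point | View 1 (px) | View 2 (px) |
|---|---|---|
| Knob's white button | (360.2,108) | (303.5,107.5) |
| Right cheek corner, far | (185.7,98.4) | (148.5,103.5) |
| Right cheek corner, near | (422.7,99) | (377.5,95.5) |
| Flap nose, right end | (314,128) | (266.5,129) |

Run:
```python
from h import *
import pickle
a=pickle.load(open("w1.pkl","rb"));b=pickle.load(open("w2.pkl","rb"))
P={"btn":((360.2,108),(303.5,107.5)),"bar_out":((353.5,86.5),(299.3,86.5)),"bar_in":((365,130),(309,130)),"far":((185.7,98.4),(148.5,103.5)),"near":((422.7,99),(377.5,95.5)),"flapR":((314,128.4),(266.5,129)),"toe":((362,146),(314,146)),"cheekin":((417.5,125.2),(370,122.5))}
for n,(p,q) in P.items():
    print(n,np.round(tri(a,p,b,q)[0],4),round(tri(a,p,b,q)[1],4))
f,n=pl(a,185.7,98.4,.043),pl(a,422.7,99,.042);f2,n2=pl(b,148.5,103.5,.043),pl(b,377.5,95.5,.042)
for f,n in((f,n),(f2,n2)):
    d=f-n;psi=np.arctan2(d[1],d[0]);ex=np.array([np.cos(psi),np.sin(psi)]);ey=np.array([-ex[1],ex[0]])
    o=(f+n)[:2]/2-12.5e-3*ex+142e-3*ey
    print("L",np.hypot(d[0],d[1]),"yaw",np.degrees(psi),"origin",o,"knobpred",o-.045*ex-.126*ey,"flapR",o-.103*ey)
print("bar",[pl(c,*p,.084) for c,p in((a,(353.5,86.5)),(a,(365,130)),(b,(299.3,86.5)),(b,(309,130)))])
```

```text
btn [ 0.5408 -0.3421  0.0853] 0.0003
bar_out [ 0.5456 -0.3638  0.0686] 0.0006
bar_in [ 0.5357 -0.3205  0.0853] 0.0009
far [ 0.7426 -0.3598  0.0227] 0.0007
near [ 0.4591 -0.3565  0.0305] 0.0003
flapR [ 0.5857 -0.3182  0.0322] 0.0001
toe [ 0.5315 -0.2988  0.0383] 0.0008
cheekin [ 0.4704 -0.3259  0.0486] 0.0002
L 0.2705535925492017 yaw -0.679938616810462 origin [ 0.58747466 -0.21536886] knobpred [ 0.5409826  -0.34082598] flapR [ 0.58625237 -0.31836161]
L 0.2692635946077674 yaw -0.4894739009999104 origin [ 0.58461347 -0.21523673] knobpred [ 0.53853872 -0.3408477 ] flapR [ 0.58373356 -0.31823297]
bar [array([ 0.54729117, -0.36307204,  0.084     ]), array([ 0.53547919, -0.32084631,  0.084     ]), array([ 0.54467038, -0.36245769,  0.084     ]), array([ 0.53569112, -0.31998966,  0.084     ])]
```

Both views agree: bench origin about (0.5865, -0.2155), yaw about -0.6°, and knob at (0.5405, -0.3415) with its top near z=0.085. The bar is about 14° anticlockwise from bench y. I'll align over the knob and check before descending.

step_arm:
  targets: "4 -0.7 0 0;3.9 -0.65 0 0;0 0 0 -7;0 0 0 -7;0 0 3 0;0 0 3 0;0 0 0 0"
  claw: 5

```text
time_s: 3.0
tcp_pos: [0.5413, -0.3398, 0.1329]
ee_rot: [[0.24, -0.971, -0.011], [-0.971, -0.24, 0.006], [-0.009, 0.009, -1.0]]
wrist_force: [-1.9, 0.8, -2.6]
gripper_width: 0.601
gripper_force: 0.0
```

Run:
```python
from h import *
s=sense();print(s["tcp_pos"],np.degrees(np.arctan2(s["ee_rot"][1][0],s["ee_rot"][0][0])))
c=cap("wrist"); i=c["frame"]; print(proj(c,[.5405,-.3415,.084]))
cv2.imwrite("pics/w3.png",cv2.resize(i[100:320,180:460],(764,600)))
```

```text
[ 0.54132774 -0.33975439  0.13285547] -76.14118036003501
[319.42746441 206.86758003]
```

View pics/w3.png

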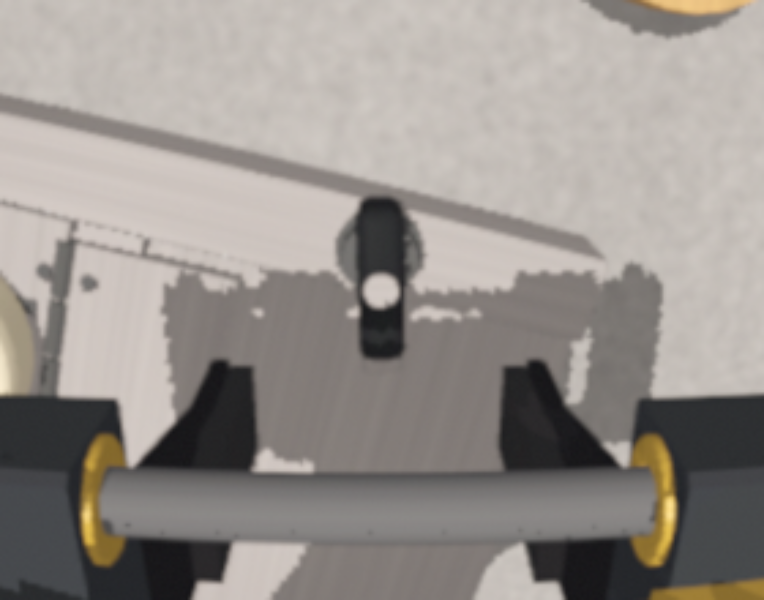

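The bar is vertical in the image and midway between the fingers. The button is at (319.3,206.3), against a predicted (319.4,206.9). I'll descend and close.

step_arm:
  targets: "0.1 0 2.5 0;0 0 2.5 0;0 0 2.3 0;0 0 0 0"

```text
time_s: 3.38
tcp_pos: [0.5432, -0.3417, 0.0636]
ee_rot: [[0.241, -0.97, -0.006], [-0.97, -0.241, 0.003], [-0.004, 0.005, -1.0]]
wrist_force: [-1.0, 0.3, -0.9]
gripper_width: 0.57
gripper_force: 0.0
```

step_arm:
  targets: "0 0 0 0;0 0 0 0;0 0 0 0;0 0 0 0;0 0 0 0"
  claw: 0

```text
time_s: 3.8
tcp_pos: [0.5456, -0.343, 0.0682]
ee_rot: [[0.242, -0.97, 0.002], [-0.97, -0.242, -0.001], [0.002, -0.002, -1.0]]
wrist_force: [0.0, 0.4, 0.1]
gripper_width: 0.282
gripper_force: 0.0
```

step_arm:
  targets: "0 0 0.4 0;0 0 0.4 0;0 0 0 0;0 0 0 0;0 0 0 0;0 0 0 0"

```text
time_s: 4.3
tcp_pos: [0.5452, -0.3437, 0.0615]
ee_rot: [[0.243, -0.97, 0.002], [-0.97, -0.243, -0.002], [0.003, -0.001, -1.0]]
wrist_force: [-2.8, 0.6, 10.9]
gripper_width: 0.007
gripper_force: 5.3
```

The fingers closed with no bar between them and there is 10.9 N upward on the wrist. I'll look.

Run:
```python
from h import *
s=sense();print(s["tcp_pos"],s["wrist_force"],s["gripper_width"])
c=cap("wrist"); i=c["frame"]; print(proj(c,[.5405,-.3415,.084]),proj(c,s["tcp_pos"]))
t=cap("scene")["frame"]
o=np.hstack([cv2.resize(i[100:320,180:460],(480,377)),cv2.resize(t[150:230,200:268],(320,377))])
cv2.imwrite("pics/w4.png",o)
```

```text
[ 0.54522375 -0.34367198  0.06145765] [-2.84809579  0.61725821 10.91028417] 0.007310483240358963
[325.40642698 253.52534278] [318.50490721 233.41050287]
```

View pics/w4.png

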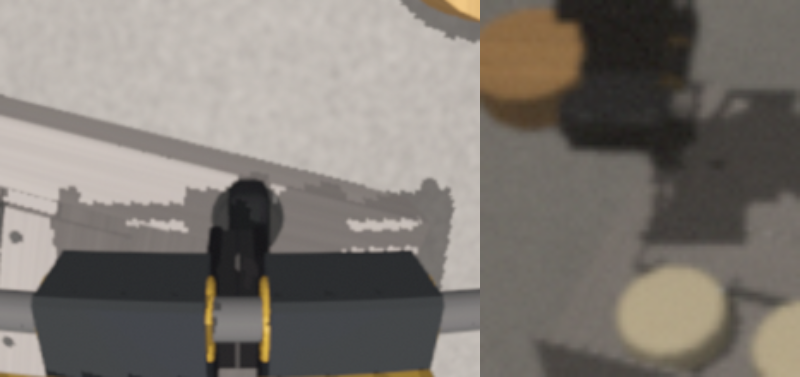

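Run:
```python
from h import *
i=cv2.imread("pics/w4.png")[160:377,150:330]
i=cv2.resize(i,(498,600),interpolation=cv2.INTER_CUBIC).astype(float)
cv2.imwrite("pics/w4b.png",np.clip(255*(i/255)**.45,0,255).astype(np.uint8))
```

```text
(no output)
```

View pics/w4b.png

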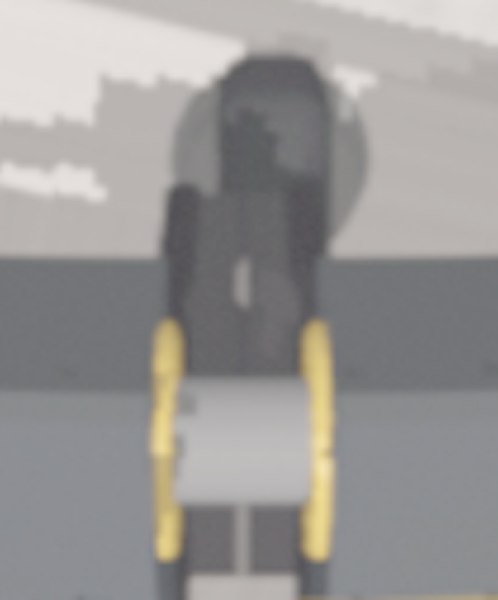

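The pads are shut right over the bar, with the bar centre about 6 px (roughly 4–5 mm) to the right of the pad seam. The tips look like they rest on it. I'll back off, reopen and measure the button numerically from several heights.

step_arm:
  targets: "0 0 -2 0;0 0 -3 0;0 0 0 0;0 0 0 0;0 0 0 0;0 0 0 0"
  claw: 5

```text
time_s: 4.9
tcp_pos: [0.5439, -0.3422, 0.1072]
ee_rot: [[0.242, -0.97, -0.002], [-0.97, -0.242, 0.001], [-0.002, 0.002, -1.0]]
wrist_force: [-0.8, 0.8, -0.8]
gripper_width: 0.376
gripper_force: 0.0
```

```bash
cat > btn.py <<'E'
from h import *
import sys,pickle
s=sense();c=cap("wrist");i=c["frame"];pickle.dump(c,open(sys.argv[1],"wb"))
print(s["time_s"],np.round(s["tcp_pos"],4),"yaw",np.degrees(np.arctan2(s["ee_rot"][1][0],s["ee_rot"][0][0])),"w",s["gripper_width"],s["wrist_force"])
print("pred",proj(c,[.5405,-.3415,.084]))
m=(i.max(2)<75).astype(np.uint8)
k,l,st,ce=cv2.connectedComponentsWithStats(m)
for j in range(1,k):
    if st[j,4]>150 and st[j,1]<260: print(st[j],np.round(ce[j],1),cv2.minAreaRect(np.argwhere(l==j)[:,::-1].astype(np.float32)))
g=(i.min(2)>150).astype(np.uint8)
k,l,st,ce=cv2.connectedComponentsWithStats(g)
for j in range(1,k):
    if 25<st[j,4]<500 and 270<ce[j][0]<370: print("W",st[j],np.round(ce[j],1))
E
python3 btn.py b1.pkl
```

```text
4.9 [ 0.5439 -0.3422  0.1072] yaw -75.99336662296494 w 0.3760116674150796 [-0.79641784  0.81299784 -0.84377789]
pred [322.72147852 222.51988269]
[ 306  184   29   65 1083] [322.  214.3] ((320.2817687988281, 216.13589477539062), (64.41952514648438, 27.71537971496582), 87.1375961303711)
[ 256  232   35   42 1009] [276.1 256.2] ((273.0, 252.5), (41.0, 34.0), 90.0)
[ 347  232   34   42 1004] [360.1 256.2] ((363.5, 252.5), (41.0, 33.0), 90.0)
[   20   238   597   162 52456] [303.4 338.1] ((318.0, 318.5), (161.0, 596.0), 90.0)
[ 352  245  135   78 4965] [426.9 278.6] ((418.9817810058594, 283.0632629394531), (74.81008911132812, 135.2576446533203), 87.61405944824219)
W [269 217  15   6  64] [275.4 219.3]
W [334 219  13   6  55] [340.6 221.2]
W [272 299  29  26 312] [285.6 310.9]
```

step_arm:
  targets: "-0.1 0.3 0 0;0 0 0 0;0 0 0 0;0 0 0 0"

```text
time_s: 5.28
tcp_pos: [0.5415, -0.3424, 0.1084]
ee_rot: [[0.242, -0.97, -0.0], [-0.97, -0.242, 0.0], [-0.0, 0.0, -1.0]]
wrist_force: [-0.1, -0.1, 0.3]
gripper_width: 0.57
gripper_force: 0.0
```

```bash
python3 btn.py b2.pkl
python3 - <<'E'
from h import *
import pickle
i=pickle.load(open("b2.pkl","rb"))["frame"].max(2)
for r in range(178,256,3): print(r,i[r,296:348:2])
E
```

```text
5.2833 [ 0.5415 -0.3424  0.1084] yaw -75.9806159412667 w 0.5697784123988224 [-0.06045217 -0.1331075   0.33584464]
pred [319.49905715 221.51250543]
[ 309  183   23   65 1019] [319.7 213.5] ((320.0, 215.0), (64.0, 22.0), 90.0)
[ 234  232   43   42 1089] [260.1 256.2] ((255.48057556152344, 252.08267211914062), (41.74348449707031, 40.77735900878906), 1.9091525077819824)
[ 360  232   45   42 1100] [376.3 256.4] ((381.5336608886719, 252.07705688476562), (40.73011779785156, 43.72865295410156), 88.21009063720703)
[   20   238   597   162 51163] [301.  338.9] ((318.0, 318.5), (161.0, 596.0), 90.0)
[ 369  244  141   79 3687] [440.3 273.8] ((432.8000183105469, 272.6000061035156), (66.18760681152344, 143.1083526611328), 63.43495178222656)
W [314 215  11   4  32] [318.9 216.5]
W [332 219  26   6 125] [344.2 221.4]
178 [174 158 147 143 139 138 138 139 138 138 138 137 136 137 138 142 160 169
 181 193 196 199 199 196 194 191]
181 [207 206 204 202 197 187 170 158 149 139 135 132 130 129 133 137 138 136
 135 135 138 147 150 175 183 187]
184 [206 206 207 207 207 208 207 202 142  57  40  38  38  35  44 
[... 1898 characters left out ...]

 129 129 131 131 131 130 130 127]
238 [128 130 129 129 131 130 132 100  37  32  32  32  32  33  32  31  53 126
 129 129 131 131 131 131 127 129]
241 [130 129 128 130 131 129 133 109  40  34  32  33  33  32  31  30  53 125
 128 131 131 131 132 130 127 128]
244 [130 129 130 132 129 131 134 127  53  32  30  32  32  33  31  32  81 126
 130 130 131 130 130 128 128 130]
247 [130 129 130 131 130 132 134 132 107  68  51  47  50  58  65  86 121 128
 130 131 130 130 130 127 129 129]
250 [130 129 131 130 130 134 134 132 127 127 129 129 128 129 129 126 127 130
 131 131 131 131 128 128 130 130]
253 [129 130 132 129 132 134 133 131 132 132 131 131 132 133 132 128 128 131
 131 131 130 131 127 130 130 131]
```

The bar is centred: button measured at (319.8,220.5), predicted (319.5,221.5). I'll descend again, let the arm settle, then close in place while saving frames.

step_arm:
  targets: "0 0 1.6 0;0 0 1.6 0;0 0 1.5 0;0 0 0 0;0 0 0 0;0 0 0 0"

```text
time_s: 5.83
tcp_pos: [0.5424, -0.3428, 0.0626]
ee_rot: [[0.243, -0.97, 0.001], [-0.97, -0.243, -0.001], [0.001, -0.001, -1.0]]
wrist_force: [0.4, -0.9, 0.5]
gripper_width: 0.574
gripper_force: 0.0
```

```bash
python3 btn.py b3.pkl
```

```text
5.8333 [ 0.5424 -0.3428  0.0626] yaw -75.95605840341611 w 0.5737876041586598 [ 0.44903684 -0.94918677  0.50104491]
pred [321.00629767 250.41513083]
[ 301  202   40   72 1542] [320.9 234.2] ((320.5, 237.5), (71.0, 39.0), 90.0)
[ 232  232   44   41 1095] [259.5 256.2] ((253.5, 252.0), (40.0, 43.0), 90.0)
[ 361  232   44   41 1100] [376.8 256.3] ((382.5, 252.0), (40.0, 43.0), 90.0)
[   20   238   597   162 45308] [295.7 338.6] ((318.0, 318.5), (161.0, 596.0), 90.0)
[ 370  244  140   79 3603] [440.4 273.8] ((433.20965576171875, 272.757080078125), (65.87103271484375, 142.73751831054688), 63.67170715332031)
W [334 205  43  15 347] [353.3 213.2]
W [296 228   6   7  26] [298.6 231. ]
W [339 228  20   8 110] [349.2 231.3]
W [315 242  13   8  67] [320.9 245.4]
```

step_arm:
  targets: "0 0 0 0;0 0 0 0;0 0 0 0;0 0 0 0;0 0 0 0"
  claw: 1

```text
time_s: 6.3
tcp_pos: [0.5417, -0.3425, 0.0619]
ee_rot: [[0.242, -0.97, 0.0], [-0.97, -0.242, -0.0], [0.0, -0.0, -1.0]]
wrist_force: [-0.1, -0.4, 0.5]
gripper_width: 0.281
gripper_force: 0.0
```

```bash
python3 btn.py b4.pkl
```

```text
6.3 [ 0.5417 -0.3425  0.0619] yaw -75.97836861404122 w 0.2811102240679916 [-0.12243149 -0.39803403  0.50417664]
pred [320.13417374 250.18194151]
[ 300  202   40   72 1695] [319.3 233.5] ((319.5, 237.5), (71.0, 39.0), 90.0)
[267 232  31  42 940] [284.2 255.8] ((282.0, 252.5), (41.0, 30.0), 90.0)
[ 340  232  135   92 4586] [398.4 268.1] ((407.0, 277.5), (91.0, 134.0), 90.0)
[   20   238   597   162 46948] [312.3 343.9] ((318.0, 318.5), (161.0, 596.0), 90.0)
[ 162  246  131   78 3741] [226.2 272.2] ((227.05123901367188, 284.00128173828125), (130.88006591796875, 75.76996612548828), 1.4688007831573486)
W [333 204  25  16 238] [346.  212.1]
W [314 242  13   7  68] [320.1 245. ]
W [281 312  19  13 154] [288.8 318.4]
```

step_arm:
  targets: "0 0 0 0;0 0 0 0;0 0 0 0;0 0 0 0"

```text
time_s: 6.68
tcp_pos: [0.5417, -0.3424, 0.0616]
ee_rot: [[0.242, -0.97, 0.0], [-0.97, -0.242, -0.0], [0.0, -0.0, -1.0]]
wrist_force: [-0.1, -0.5, 0.5]
gripper_width: 0.118
gripper_force: 0.0
```

```bash
python3 btn.py b5.pkl
```

```text
6.6833 [ 0.5417 -0.3424  0.0616] yaw -75.97768862492424 w 0.11768528588355603 [-0.08647253 -0.50171552  0.54507515]
pred [320.07398675 250.3373229 ]
[  183   202   271   121 12719] [321.5 268.6] ((317.4979248046875, 260.84930419921875), (117.88341522216797, 270.0652160644531), 87.72754669189453)
[   20   238   597   162 46905] [313.  343.8] ((317.99993896484375, 318.5), (595.9998779296875, 160.99996948242188), -0.0)
W [333 204  20  15 146] [342.4 210.8]
W [317 242  10   7  46] [321.3 245.4]
```

The fingers passed 10 mm opening with no contact, so the pads really are above the bar. I'll reopen, go lower in small steps watching the force, and close again.

step_arm:
  targets: "0 0 -0.5 0;0 0 0 0;0 0 0 0;0 0 0 0;0 0 0 0;0 0 0 0"
  claw: 4

```text
time_s: 7.23
tcp_pos: [0.5416, -0.3424, 0.0666]
ee_rot: [[0.242, -0.97, -0.0], [-0.97, -0.242, 0.0], [-0.0, 0.0, -1.0]]
wrist_force: [0.4, -0.4, -0.4]
gripper_width: 0.433
gripper_force: 0.0
```

step_arm:
  targets: "0 0 0.5 0;0 0 0.5 0;0 0 0.4 0;0 0 0 0;0 0 0 0"

```text
time_s: 7.65
tcp_pos: [0.5413, -0.3423, 0.052]
ee_rot: [[0.242, -0.97, -0.001], [-0.97, -0.242, 0.0], [-0.001, 0.001, -1.0]]
wrist_force: [0.3, -0.2, 0.2]
gripper_width: 0.457
gripper_force: 0.0
```

```bash
python3 btn.py b6.pkl
python3 - <<'E'
from h import *
import pickle
for n in("b3","b6"):
    i=pickle.load(open(n+".pkl","rb"))["frame"].max(2); print(n)
    for r in range(200,290,4): print(r,i[r,290:352:3])
E
```

```text
7.65 [ 0.5413 -0.3423  0.052 ] yaw -75.97642658287737 w 0.4572051926215814 [ 0.29798398 -0.17701388  0.18480262]
pred [319.67038983 257.76730074]
[ 299  206   42   68 1602] [319.3 235.4] ((319.5, 239.5), (41.0, 67.0), 0.0)
[ 245  232   40   42 1048] [268.9 256.3] ((264.97515869140625, 252.195556640625), (38.79669189453125, 40.93818664550781), 2.045408248901367)
[ 353  232   39   42 1045] [367.4 256.5] ((371.45416259765625, 252.2159423828125), (40.93818664550781, 37.94009780883789), 87.95458984375)
[   20   238   597   162 45839] [298.6 338.6] ((318.0, 318.5), (161.0, 596.0), 90.0)
[ 360  245  137   78 3622] [428.6 272.9] ((420.96356201171875, 272.2574768066406), (66.27997589111328, 140.709716796875), 64.35899353027344)
W [333 208  37  13 247] [349.3 215.3]
W [342 230  11   8  65] [346.9 233.4]
W [264 300  33  25 380] [279.  316.7]
b3
200 [208 208 209 209 209 208 206 202 181 127 128 116 117 121 125 141 140 140
 139 138 138]
204 [207 208 207 206 206 206 208 135  33  34  33  35  34  49 129 156 145 140
 140 141 141]
208 [208 208 207 206 207 200 122  35  36  37  38  38  37  32  67 134 208
[... 3234 characters left out ...]
1  63  96 135 135 134 134 133  49 108 131 129 131
 132 132 132]
264 [132 130 131 130 132 131  63  32  87 128 130 112  53  31 110 130 131 132
 132 132 130]
268 [130 131 130 131 131 132  74  32  33  32  31  33  32  31 109 130 131 133
 133 132 128]
272 [125 125 125 128 125 129  75  40  41  41  41  41  40  39 106 125 127 127
 126 125 120]
276 [102 102 102 101 102 101 102 101 101 101 101 101 101 101 101 101 101 102
 102 102 103]
280 [122 122 121 122 122 122 121 122 121 121 121 122 121 121 122 122 122 122
 123 122 122]
284 [133 133 133 133 133 133 133 133 133 133 133 133 133 133 133 133 133 133
 133 133 133]
288 [140 140 140 140 140 140 140 139 139 139 140 139 139 139 140 140 141 140
 140 140 140]
```

No contact yet at z=0.052. I'll go 5 mm lower and close.

step_arm:
  targets: "0 0 0.5 0;0 0 0 0;0 0 0 0;0 0 0 0;0 0 0 0;0 0 0 0;0 0 0 0;0 0 0 0;0 0 0 0;0 0 0 0"
  claw: 0

```text
time_s: 8.53
tcp_pos: [0.5407, -0.3426, 0.0477]
ee_rot: [[0.242, -0.97, -0.002], [-0.97, -0.242, 0.0], [-0.001, 0.002, -1.0]]
wrist_force: [-4.1, -1.9, 2.4]
gripper_width: 0.161
gripper_force: 30.0
```

Gripped: the opening is 14 mm at 30 N. Now the anticlockwise turn.

step_arm:
  targets: "0 0 0 -5;0 0 0 -6.5;0 0 0 -6.5;0 0 0 -6.5;0 0 0 -6.5;0 0 0 -6.5;0 0 0 -6.5;0 0 0 -6.5;0 0 0 -6.5;0 0 0 -6.5;0 0 0 -5;0 0 0 0"

```text
time_s: 9.53
tcp_pos: [0.5408, -0.3425, 0.0477]
ee_rot: [[0.992, -0.129, -0.002], [-0.129, -0.992, 0.0], [-0.002, 0.0, -1.0]]
wrist_force: [-4.4, -0.6, 3.2]
gripper_width: 0.161
gripper_force: 30.0
```

step_arm:
  targets: "0 0 0 -5;0 0 0 -3;0 0 0 0;0 0 0 0;0 0 0 0"

```text
time_s: 9.95
tcp_pos: [0.5408, -0.3425, 0.0477]
ee_rot: [[1.0, 0.005, -0.001], [0.005, -1.0, 0.0], [-0.001, -0.0, -1.0]]
wrist_force: [-5.1, -1.3, 3.4]
gripper_width: 0.159
gripper_force: 30.1
```

The turn is complete: tool yaw is +0.3°, so the clamp is near its 90° stop. I'll release, rise and check.

step_arm:
  targets: "0 0 0 0;0 0 0 0;0 0 0 0;0 0 0 0;0 0 -2.5 0;0 0 -3.5 0;0 0 -3.5 0;0 0 -3.5 0;0 0 -3 0;0 0 0 0"
  claw: 5

```text
time_s: 10.78
tcp_pos: [0.5457, -0.3443, 0.2162]
ee_rot: [[1.0, 0.01, 0.014], [0.01, -1.0, -0.007], [0.014, 0.008, -1.0]]
wrist_force: [-0.2, -1.0, 1.1]
gripper_width: 0.574
gripper_force: 0.0
```

Run:
```python
from h import *
import pickle
c=cap("wrist");pickle.dump(c,open("k1.pkl","wb"));print(sense()["tcp_pos"],proj(c,[.5405,-.3415,.084]))
m=(c["frame"].max(2)<60).astype(np.uint8)
k,l,st,ce=cv2.connectedComponentsWithStats(m)
for j in range(1,k):
    if st[j,4]>150 and st[j,1]<260: print(st[j],np.round(ce[j],1),cv2.minAreaRect(np.argwhere(l==j)[:,::-1].astype(np.float32)))
# strip from top / scene
for n in("top","scene"):
    c=cap(n);pickle.dump(c,open(n+"1.pkl","wb"));i=c["frame"]
    x,y,w,h=(228,153,52,32) if n=="top" else (360,220,60,35)
    m=(i[y:y+h,x:x+w].max(2)<(90 if n=="top" else 55)).astype(np.uint8)
    k,l,st,ce=cv2.connectedComponentsWithStats(m)
    for j in range(1,k):
        if st[j,4]>8: p=ce[j]+[x,y];print(n,st[j],p,pl(c,*p,.047))
```

```text
[ 0.54430407 -0.34317752  0.21245354] [314.58699274 190.34992256]
[308 167  16  43 417] [314.9 187.6] ((315.5, 188.0), (15.0, 42.0), 0.0)
[ 233  232   42   41 1034] [259.6 256. ] ((253.5, 252.0), (40.0, 41.0), 90.0)
[ 362  233   42   40 1010] [376.5 256.4] ((382.5, 252.5), (41.0, 39.0), 0.0)
[   24   237   590   163 41113] [260.6 334.8] ((318.57391357421875, 318.34307861328125), (161.69525146484375, 588.9984741210938), 89.86888885498047)
[ 371  244  138   79 3161] [437.4 274.3] ((432.1217041015625, 276.0564270019531), (70.68557739257812, 136.9357452392578), 54.95063018798828)
```

The knob bar is now square to the bench (0°), so the clamp is open. Next, the strip.

step_arm:
  targets: "0.4 -4 0 0;0.4 -4 0 0;0.4 -4 0 0;0.4 -4 0 0;0.4 -4 0 0;0.4 -4 0 0;0.4 -4 0 0;0.4 -4 0 0;0.4 -4 0 0;0.4 -4 0 0;0.4 -4 0 0;0.4 -4 0 0"

```text
time_s: 11.93
tcp_pos: [0.5842, 0.1399, 0.2055]
ee_rot: [[1.0, 0.009, -0.003], [0.009, -1.0, -0.001], [-0.003, 0.001, -1.0]]
wrist_force: [1.1, 0.1, 0.4]
gripper_width: 0.57
gripper_force: 0.0
```

step_arm:
  targets: "0 -4 0 0;0 -4 0 0;0 -4 0 0;0 -3.4 0 0;0 0 0 7;0 0 0 7;0 0 0 7;0 0 0 7;0 0 0 7;0 0 0 7;0 0 0 7;0 0 0 7"

```text
time_s: 12.93
tcp_pos: [0.583, 0.2917, 0.205]
ee_rot: [[0.562, -0.827, -0.003], [-0.827, -0.562, -0.002], [-0.0, 0.004, -1.0]]
wrist_force: [-0.1, -0.3, -0.4]
gripper_width: 0.575
gripper_force: 0.0
```

step_arm:
  targets: "0 0 0 7;0 0 0 7;0 0 0 7;0 0 0 7;0 0 0 6.5;0 0 0 0;0 0 0 0;0 0 0 0"

```text
time_s: 13.6
tcp_pos: [0.5835, 0.2919, 0.2064]
ee_rot: [[0.003, -1.0, -0.002], [-1.0, -0.003, -0.001], [0.001, 0.002, -1.0]]
wrist_force: [-0.2, 0.1, -0.2]
gripper_width: 0.573
gripper_force: 0.0
```

Run:
```python
from h import *
import pickle
print(np.round(sense()["joints"],1))
c=cap("wrist");pickle.dump(c,open("s1.pkl","wb"));i=c["frame"];print(c["eye"])
m=(i.max(2)<70).astype(np.uint8);m[232:]=0
k,l,st,ce=cv2.connectedComponentsWithStats(m)
for j in range(1,k):
    if st[j,4]>100: print(st[j],np.round(ce[j],1),cv2.minAreaRect(np.argwhere(l==j)[:,::-1].astype(np.float32)))
cv2.imwrite("pics/s1.png",cv2.resize(i[20:320,120:520],(800,600),interpolation=cv2.INTER_CUBIC))
```

```text
[ 40.7  24.6   5.4  -0.  -70.9 -40.6]
[0.58416508 0.21208242 0.39185322]
[ 97  82  16  64 823] [104.  113.1] ((104.00763702392578, 113.30145263671875), (63.29490280151367, 13.393654823303223), 86.76029968261719)
```

Run:
```python
from h import *
import pickle
c=pickle.load(open("s1.pkl","rb"));i=c["frame"]
for z in(.042,.004):print(z,proj(c,[.593,.211,z]))
g=i.max(2)
np.set_printoptions(linewidth=250)
print(g[20:226:6,200:440:8])
```

```text
0.042 [309.76807908 106.53437958]
0.004 [310.54530072 106.62603983]
[[178 173 176 ... 179 172 175]
 [171 179 179 ... 176 174 172]
 [175 178 175 ... 175 173 172]
 ...
 [182 184 184 ... 110 184 182]
 [184 182 181 ... 114 183 184]
 [183 186 185 ... 111 184 178]]
```

View pics/s1.png

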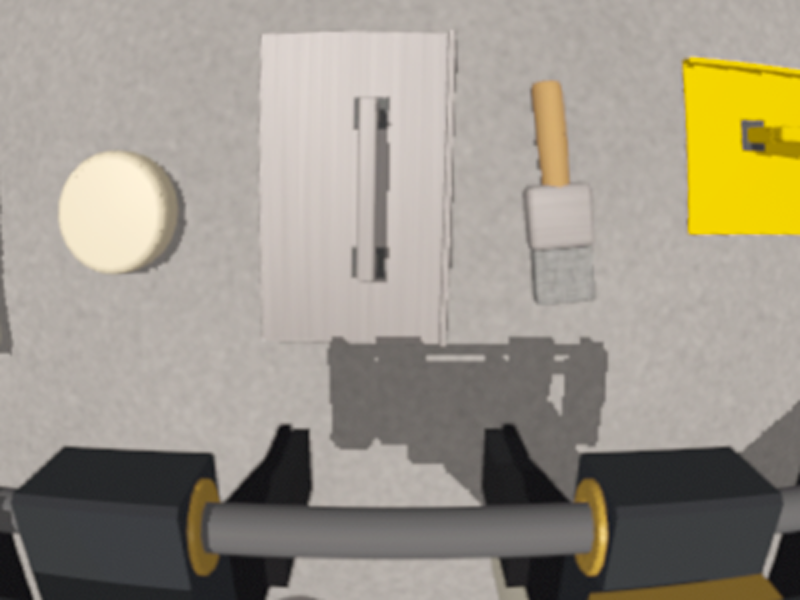

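The picture shows the strip's plain leading edge on the left, from (261,33) to (262,341) in the crop. The handle bar runs from (367,97) to (367,282), and the flange and brush are to the right. I'll turn these into positions, with the shadowed ends picked numerically.

Run:
```python
from h import *
import pickle
c=pickle.load(open("s1.pkl","rb"))
u=lambda x,y:(120+x/2,20+y/2)
A,B=pl(c,*u(368,97),.049),pl(c,*u(366.5,282),.049)
print("bar",A,B,(A+B)/2,"len",np.linalg.norm(A-B),"dirdeg",np.degrees(np.arctan2(*(B-A)[:2])))
P=[pl(c,*u(*q),.004) for q in((261,33),(262,341),(443,343),(449,31))]
print(np.round(P,4)); 
for a,b in((0,1),(3,2)): d=P[b]-P[a];print("len",np.linalg.norm(d),"yaw off y (deg, + = cw)",np.degrees(np.arctan2(d[0],d[1])))
print("centre",sum(P)/4)
for x,y in((590,240),):print("brush",pl(c,*u(530,200),.01),pl(c,*u(590,260),.01))
print("bench yaw check via flap/cheek done: -0.6")
```

```text
bar [0.59911    0.16862975 0.049     ] [0.60025831 0.27191718 0.049     ] [0.59968416 0.22027346 0.049     ] len 0.10329381404652202 dirdeg 0.6369653053521219
[[0.6682 0.1185 0.004 ]
 [0.6719 0.3186 0.004 ]
 [0.553  0.3199 0.004 ]
 [0.5514 0.1197 0.004 ]]
len 0.20010422166967617 yaw off y (deg, + = cw) 1.0722544883925729
len 0.20018920801196624 yaw off y (deg, + = cw) 0.4568758856471922
centre [0.61111018 0.21917144 0.004     ]
brush [0.5007214  0.22582307 0.01      ] [0.45947137 0.26252025 0.01      ]
bench yaw check via flap/cheek done: -0.6
```

The strip measures 200 mm at the assumed plate height, its yaw is about -0.7° and the handle centre is about (0.5997, 0.2203). I'll hover above it and check from closer.

step_arm:
  targets: "3.6 -0.8 2.6 0.9;3.6 -0.8 2.6 0;0 0 2.6 0;0 0 2.6 0;0 0 0 0;0 0 0 0;0 0 0 0"

```text
time_s: 14.23
tcp_pos: [0.5993, 0.2261, 0.1092]
ee_rot: [[-0.014, -1.0, 0.003], [-1.0, 0.014, 0.001], [-0.001, -0.003, -1.0]]
wrist_force: [0.8, 0.9, -0.4]
gripper_width: 0.576
gripper_force: 0.0
```

```bash
cat > hand.py <<'E'
from h import *
import pickle,sys
s=sense();c=cap("wrist");pickle.dump(c,open(sys.argv[1],"wb"));i=c["frame"];g=i.max(2).astype(int)
print(s["tcp_pos"],"yaw",np.degrees(np.arctan2(s["ee_rot"][1][0],s["ee_rot"][0][0])))
for y in(.185,.2203,.255):print("pred bar",proj(c,[.5997-.011*(y-.2203)*0,y,.049]))
np.set_printoptions(linewidth=250,threshold=100000)
for r in range(150,270,8): print(r,g[r,270:370:3])
E
python3 hand.py s2.pkl
```

```text
[0.59928186 0.22611041 0.10921695] yaw -90.79103722445551
pred bar [317.36514909 155.74726627]
pred bar [318.00272944 197.96551625]
pred bar [318.58341302 236.35117412]
150 [208 212 208 210 211 209 209 209 212 208 208 207 208 207 181 199 197 190 123 120 202 208 205 201 203 202 203 200 200 201 203 199 162 198]
158 [207 212 207 208 209 208 208 209 211 208 208 206 207 208 180 198 196 188 124 120 202 209 204 201 201 201 203 199 200 199 203 199 142 198]
166 [205 210 206 207 207 206 207 206 210 207 207 206 206 207 178 197 194 188 123 120 180 207 203 200 201 201 202 199 200 200 202 197 139 192]
174 [205 209 204 206 206 206 204 205 209 206 206 205 205 206 177 196 193 186 123 120 165 206 203 200 200 199 201 198 199 199 201 196 152 191]
182 [203 208 203 204 205 205 203 203 207 205 205 204 206 206 176 195 192 184 124 119 163 205 201 200 198 199 200 196 197 198 200 193 150 187]
190 [202 206 201 201 203 204 201 201 206 203 203 203 204 206 175 193 190 182 124 135 202 203 200 199 198 198 199 195 196 198 198 190 159 174]
198 [115 192 191 191 194 193 190 129 117 116 116 116 117 117 158 191 190 180 12
[... 498 characters left out ...]
114 115 113 115 116 114 113 115 115 114 114  95  57 102 111 114 110  62  68 116 116 114 113 115 114 114 115 115 115 115 103 116 108]
238 [ 31  31 113 111 113 114 114 111 113 114 114 113 101  81 101 111 114 110  82  85 115 114 112 112 114 115 112 115 115 116 114  34  32  30]
246 [ 31  28  98 111 112 113 113 110 113 114 114 113 111 114 107 110 113 111 113 113 113 114 112 112 115 113 113 115 114 116 106  29  36  35]
254 [ 30  28  89 111 111 113 112 111 112 113 113 113 112 113 112 114 110 113 113 113 114 113 113 113 114 116 112 115 113 115  94  30  30  31]
262 [ 29  28  76 112 109 111 115 180 181 110 112 112 110 110 111 113 110 113 113 112 114 112 112 113 114 114 113 116 113 115  85  30  28  29]
```

The bar is centred between the fingers, at columns 311–323.5 against a predicted 318. Now down to grasp height and close.

step_arm:
  targets: "0.5 0 2.5 0;0 0 2.5 0;0 0 2.2 0;0 0 1.5 0;0 0 0 0;0 0 0 0;0 0 0 0"

```text
time_s: 14.87
tcp_pos: [0.5996, 0.2215, 0.023]
ee_rot: [[-0.014, -1.0, 0.004], [-1.0, 0.014, 0.002], [-0.002, -0.004, -1.0]]
wrist_force: [0.2, 0.8, 0.0]
gripper_width: 0.574
gripper_force: 0.0
```

step_arm:
  targets: "0 0 0 0;0 0 0 0;0 0 0 0;0 0 0 0;0 0 0 0;0 0 0 0;0 0 0 0;0 0 0 0;0 0 0 0;0 0 0 0;0 0 0 0"
  claw: 0

```text
time_s: 15.78
tcp_pos: [0.5986, 0.2206, 0.0208]
ee_rot: [[-0.015, -1.0, 0.001], [-1.0, 0.015, 0.0], [-0.0, -0.001, -1.0]]
wrist_force: [2.0, 0.0, -1.0]
gripper_width: 0.105
gripper_force: 30.0
```

The handle is gripped at 30 N. Lift, then carry toward the bench front.

step_arm:
  targets: "0 0 -1 0;0 0 -2 0;0 0 -3 0;0 0 -3 0;0 0 -3 0;0 0 -2 0;0 0 -1 0;0 0 0 0"

```text
time_s: 16.45
tcp_pos: [0.5984, 0.2208, 0.173]
ee_rot: [[-0.015, -1.0, 0.003], [-1.0, 0.015, 0.002], [-0.002, -0.003, -1.0]]
wrist_force: [1.0, -0.8, -4.0]
gripper_width: 0.11
gripper_force: 30.0
```

step_arm:
  targets: "2 0.5 0 0;3.2 0.8 0 0;3.9 0.8 0 0;4.1 0.8 0 0;4.1 0.8 0 0;4.1 0.8 0 0;4.1 0.8 0 0;4.1 0.8 0 0;4.1 0.8 0 0;4.1 0.8 0 0;3.5 0.8 0 0;2.2 0.5 0 0"

```text
time_s: 17.45
tcp_pos: [0.4982, -0.2148, 0.168]
ee_rot: [[-0.018, -1.0, -0.006], [-1.0, 0.018, 0.001], [-0.001, 0.006, -1.0]]
wrist_force: [0.3, 0.1, -3.9]
gripper_width: 0.104
gripper_force: 30.0
```

step_arm:
  targets: "0 0 0 0;0 0 0 0;0 0 0 0;0 0 0 0"

```text
time_s: 17.78
tcp_pos: [0.5011, -0.2114, 0.1696]
ee_rot: [[-0.014, -1.0, -0.002], [-1.0, 0.014, 0.001], [-0.001, 0.002, -1.0]]
wrist_force: [-0.3, 0.4, -4.9]
gripper_width: 0.109
gripper_force: 30.0
```

Run:
```python
from h import *
import pickle
s=sense();c=cap("wrist");pickle.dump(c,open("t1.pkl","wb"));i=c["frame"];g=i.max(2).astype(int)
print(np.round(s["joints"],1),c["eye"])
o=np.array([.5865,-.2155]);p=np.radians(-.6);ex=np.array([np.cos(p),np.sin(p)]);ey=np.array([-ex[1],ex[0]])
B=lambda x,y,z:[*(o+x*ex+y*ey),z]
for n,q in(("cheek far",(.15,-.142,.044)),("cheek near",(-.125,-.142,.042)),("knob",(-.045,-.126,.084)),("flapR",(0,-.103,.043)),("cheekin near",(-.125,-.11,.042))):print(n,proj(c,B(*q)))
np.set_printoptions(linewidth=260,threshold=100000)
print("cols");print(list(range(100,600,20)))
for r in range(0,236,6): print(r,g[r,100:600:20])
```

```text
[ -5.8  15.7 -13.5  -0.  -61.    5. ] [ 0.50048541 -0.29157357  0.35483685]
cheek far [112.38426474  66.33418721]
cheek near [357.25306687  44.05804121]
knob [270.62531028  52.72391027]
flapR [233.12140732  84.34555676]
cheekin near [357.40987703  74.80232679]
cols
[100, 120, 140, 160, 180, 200, 220, 240, 260, 280, 300, 320, 340, 360, 380, 400, 420, 440, 460, 480, 500, 520, 540, 560, 580]
0 [179 183 181 178 182 187 185 186 180 186 186 180 184 180 182 183 183 183 182 184 180 177 178 177 181]
6 [182 184 180 181 181 182 180 180 182 184 183 188 183 178 180 182 183 186 181 181 181 178 181 178 180]
12 [178 182 181 182 182 183 184 182 188 181 182 183 179 179 182 182 186 190 181 185 184 180 179 184 186]
18 [183 183 180 182 181 184 180 183 184 179 185 187 184 180 183 186 184 182 184 184 180 180 185 180 185]
24 [182 182 181 182 180 181 182 182 182 182 183 186 180 181 180 188 183 188 184 187 182 181 181 177 181]
30 [183 185 183 186 183 177 183 181 179 188 179 184 181 180 187 182 181 182 186 186 182 179 180 181 178]
36 [183 184 178 181 182 179 182 186 180 187 184 183 180 183 180 181 185 187 189 
[... 2812 characters left out ...]
208 208 198 210 205 202 113 114 186 189 186 187 187 188 183 184]
204 [179 104 248 172 161 196 183 203 208 207 202 198 210 147 144 114 116 190 185 186 187 190 185 185 188]
210 [188 103 249 228 108 194 188 193 207 206 121 199 210 125 124 145 117 188 189 187 188 192 186 184 184]
216 [182 222 249 249 132 194 199 120 121 120 122 120 126 125 124 189 115 183 188 188 185 189 185 183 185]
222 [184 249 249 250 149 194 196 120 120 120 122 121 126 124 123 193 113 184 190 186 186 182 184 182 188]
228 [184 247 249 249 149 194 194 121 121 119 122 122 126 124 122 116 117 184 188 188 190 187 186 191 188]
234 [189 218 249 249 148 193 191 120 122 121  30 122  22 124 120 116 114 188 186 193 186 186 184 184 187]
```

The knob is where predicted, (270,53), with its bar along the cheek. From the cheek's outer edge and the strip's leading edge I'll compute the bench-to-strip yaw precisely.

Run:
```python
from h import *
import pickle
def edge(c,cols,lo,hi,z):
    g=cv2.GaussianBlur(c["frame"],(5,5),1.2).astype(float)[:,:,0]
    P=[]
    for u in cols:
        d=np.gradient(g[:,u]); v0,v1=lo(u),hi(u); v=v0+np.argmax(d[v0:v1]); 
        if d[v]>3: P.append(pl(c,u,v,z))
    P=np.array(P); 
    for _ in range(4):
        a=np.polyfit(P[:,0],P[:,1],1); e=np.abs(P[:,1]-np.polyval(a,P[:,0])); P=P[e<max(2*np.median(e),.0007)]
    print(len(P),"yaw",np.degrees(np.arctan(a[0])),"y at x=.53:",np.polyval(a,.53),"rms",e.std(), "x",P[:,0].min(),P[:,0].max())
for n,c0,c1 in(("w1",200,415),("w2",160,370),("t1",170,350)):
    c=pickle.load(open(n+".pkl","rb"))
    o=np.array([.5865,-.2155]);p=np.radians(-.6);ex=np.array([np.cos(p),np.sin(p)]);ey=np.array([-ex[1],ex[0]])
    q0=proj(c,[*(o-.12*ex-.142*ey),.042]);q1=proj(c,[*(o+.145*ex-.142*ey),.042]);qm=proj(c,[*(o+.01*ex-.142*ey),.042])
    k=np.polyfit([q0[0],qm[0],q1[0]],[q0[1],qm[1],q1[1]],2)
    edge(c,range(c0,c1,2),lambda u:int(np.polyval(k,u))-6,lambda u:int(np.polyval(k,u))+7,.042)
c=pickle.load(open("t1.pkl","rb"));g=cv2.GaussianBlur(c["frame"],(5,5),1.2).astype(float)[:,:,0]
P=[]
for v in range(84,206,3):
    d=np.gradient(g[v]);u=180+np.argmax(d[180:204]); P.append(pl(c,u,v,.1696-.0208+.004))
P=np.array(P)
for _ in range(4):
    a=np.polyfit(P[:,1],P[:,0],1);e=np.abs(P[:,0]-np.polyval(a,P[:,1]));P=P[e<max(2*np.median(e),.001)]
print("lead",len(P),"yaw",-np.degrees(np.arctan(a[0])),"x at y=-.2114",np.polyval(a,-.2114),P[:,1].min(),P[:,1].max())
```

```text
91 yaw -0.6640565048571666 y at x=.53: -0.3566904822798829 rms 0.00014461969330415217 x 0.4735262274010278 0.7157045017038738
76 yaw -0.5972614022893284 y at x=.53: -0.35703602666498435 rms 0.00018896895150566053 x 0.471933013614956 0.7144935822587588
62 yaw -0.40358169165391233 y at x=.53: -0.3573059807756705 rms 0.0001786645074484198 x 0.4692704882488821 0.6569452130771476
lead 41 yaw -0.7115278053900362 x at y=-.2114 0.5955435033318347 -0.31308236046883015 -0.22728969994814557
```

Run:
```python
from h import *
import pickle
c=pickle.load(open("t1.pkl","rb"));g=c["frame"][:,:,0].astype(int)
np.set_printoptions(linewidth=250)
for z in(.149,.153,.175):print(z,"lead R corner",proj(c,[.570,-.311,z]),"lead mid",proj(c,[.571,-.2114,z]),"back R",proj(c,[.449,-.311,z]),"flange top",proj(c,[.449,-.311,z+.01]))
for r in(90,110,130,150,170): print(r,g[r,184:206:1],g[r,370:404:2])
print(g[70:92,230],g[70:92,300],g[70:92,360])
print("b",c["frame"][150,150:240:6].tolist())
```

```text
0.149 lead R corner [214.19732938  83.67567486] lead mid [223.48176308 222.58641954] back R [394.61999338  79.04079015] flange top [398.40272691  77.78342197]
0.153 lead R corner [212.29011693  83.31435294] lead mid [221.9576394  224.58586541] back R [396.09083248  78.55066291] flange top [400.01909732  77.24929136]
0.175 lead R corner [200.46809164  81.13005605] lead mid [212.70551405 236.81866815] back R [405.26852969  75.52761978] flange top [410.16444596  73.93984322]
90 [199 201 202 201 200 199 201 203 201 202 202 200 200 202 202 201 201 204 205 203 204 205] [188 189 190 191 193 190 189 188 188 180 118 122 201 194 167 171 174]
110 [197 198 199 199 199 197 197 199 199 199 199 198 197 198 199 198 197 199 201 201 200 200] [189 190 190 190 193 192 189 188 187 175 116 136 202 188 174 177 175]
130 [192 192 193 195 196 196 194 194 195 194 194 194 194 193 194 195 194 193 194 196 196 194] [190 189 190 191 193 191 188 189 187 160 111 170 201 180 167 173 174]
150 [184 190 189 189 191 193 194 192 190 190 190 191 191 190 189 190 192 192 191 190 192 193] [190 189 190 191 194 192 189 188 185 135 112 195 190 168 168 173 180]
170 [102 142 176 185 185 185 187 189 189 187 187 187 186 187 186 186 186 188 189 189 188 187] [190 189 189 192 193 191 189 187 173 108 159 198 181 178 177 177 177]
[189 188 189 191 192 184 155 115 111 145 182 197 198 199 198 198 199 199 198 199 199 198] [114 120 131 125 108 116 150 180 193 193 193 193 193 193 193 193 194 194 194 194 194 194] [176 175 175 174 173 169 164 174 187 191 192 191 191 191 191 191 191 191 191 192 192 191]
b [[212, 239, 251], [212, 239, 252], [156, 181, 193], [116, 137, 148], [110, 114, 120], [127, 131, 136], [189, 194, 203], [190, 195, 204], [189, 195, 203], [192, 198, 206], [196, 201, 211], [185, 190, 198], [198, 204, 212], [198, 203, 212], [197, 203, 212]]
```

Run:
```python
from h import *
import pickle
c=pickle.load(open("t1.pkl","rb"));g=cv2.GaussianBlur(c["frame"],(1,7),1).astype(float)[:,:,0]
def fit(P):
    P=np.array(P)
    for _ in range(5):
        a=np.polyfit(P[:,1],P[:,0],1);e=np.abs(P[:,0]-np.polyval(a,P[:,1]));P=P[e<max(2*np.median(e),.0008)]
    return len(P),"yaw",-np.degrees(np.arctan(a[0])),"x at -.2114",np.polyval(a,-.2114)
L=[];Bk=[];us=[]
for v in range(90,200,2):
    u=206+np.argmin(g[v,206:228]);us.append((v,u,round(g[v,u]-np.median(g[v,206:228]))));L.append(pl(c,u,v,.153))
    u=376+np.argmin(g[v,376:400]);Bk.append(pl(c,u,v,.153))
print(us[::4]);print("lead",fit(L));print("back",fit(Bk))
```

```text
[(90, np.int64(214), -6), (98, np.int64(214), -8), (106, np.int64(214), -10), (114, np.int64(215), -7), (122, np.int64(215), -7), (130, np.int64(215), -11), (138, np.int64(215), -9), (146, np.int64(216), -9), (154, np.int64(216), -8), (162, np.int64(217), -8), (170, np.int64(218), -6), (178, np.int64(218), -9), (186, np.int64(218), -4), (194, np.int64(207), -2)]
lead (42, 'yaw', np.float64(-1.2194172430213754), 'x at -.2114', np.float64(0.570961074077055))
back (54, 'yaw', np.float64(-0.9387866246540375), 'x at -.2114', np.float64(0.45392391119366676))
```

The strip's leading edge is at world x=0.571, about 15 mm short of the flap nose, and within 0.5° of the bench yaw. I'll centre it, lower it, and feel for the seat.

step_arm:
  targets: "0.3 0 2 -0.4;0 0 3 0;0 0 3 0;0 0 2 0;0 0 0.8 0;0 0 0 0;0 0 0 0;0 0 0 0"

```text
time_s: 18.5
tcp_pos: [0.5034, -0.2154, 0.0644]
ee_rot: [[-0.007, -1.0, 0.004], [-1.0, 0.007, -0.001], [0.001, -0.004, -1.0]]
wrist_force: [-0.7, -1.4, -5.0]
gripper_width: 0.11
gripper_force: 30.0
```

step_arm:
  targets: "0 0 0.3 0;0 0 0.3 0;0 0 0.2 0;0 0 0 0;0 0 0 0;0 0 0 0"

```text
time_s: 19.0
tcp_pos: [0.5016, -0.2155, 0.0547]
ee_rot: [[-0.008, -1.0, 0.0], [-1.0, 0.008, -0.0], [0.0, -0.0, -1.0]]
wrist_force: [0.2, 0.4, -4.4]
gripper_width: 0.108
gripper_force: 30.0
```

step_arm:
  targets: "0 0 0.2 0;0 0 0.2 0;0 0 0 0;0 0 0 0;0 0 0 0"

```text
time_s: 19.42
tcp_pos: [0.5017, -0.2155, 0.0507]
ee_rot: [[-0.008, -1.0, 0.0], [-1.0, 0.008, -0.0], [0.0, -0.0, -1.0]]
wrist_force: [-0.6, -0.3, -2.6]
gripper_width: 0.109
gripper_force: 30.0
```

step_arm:
  targets: "0 0 0.1 0;0 0 0 0;0 0 0 0"

```text
time_s: 19.67
tcp_pos: [0.5017, -0.2155, 0.0507]
ee_rot: [[-0.008, -1.0, 0.001], [-1.0, 0.008, -0.0], [0.0, -0.001, -1.0]]
wrist_force: [-2.6, 1.6, 5.8]
gripper_width: 0.11
gripper_force: 30.0
```

Run:
```python
from h import *
import pickle
s=sense();print(s["tcp_pos"],s["wrist_force"],s["moment"])
c=cap("wrist");pickle.dump(c,open("t2.pkl","wb"))
g=c["frame"][:,:,0].astype(int);np.set_printoptions(linewidth=250)
o=np.array([.5865,-.2155]);p=np.radians(-.6);ex=np.array([np.cos(p),np.sin(p)]);ey=np.array([-ex[1],ex[0]])
for y in(-.10,-.06):
    a=proj(c,[*(o+y*ey),.043]);print(y,"flap",a,"lead",proj(c,[*(o-.015*ex+y*ey),.034]))
    v=int(a[1]);print(v,int(a[0])-20,g[v,int(a[0])-20:int(a[0])+40])
```

```text
[ 0.50170552 -0.21552061  0.0506823 ] [-2.55308703  1.56701209  5.83709789] [0.5521658  0.83186295 0.01810631]
-0.1 flap [187.95639521  83.42487284] lead [213.6408899   82.25305956]
83 167 [200 202 202 201 200 200 200 199 199 199 199 200 200 192 180 176 176 174 168 168 179 149 110 108 109 110 109 110 117 127 138 167 192 198 201 203 202 199 198 198 199 201 202 202 204 205 201 198 202 201 200 201 203 203 203 202 203 204 203 199]
-0.06 flap [190.40852442 143.59249649] lead [215.53231054 141.04542443]
143 170 [194 195 195 194 193 193 191 189 189 189 189 192 191 184 179 179 177 171 165 164 148 119 110 112 112 112 112 110 111 130 171 190 193 194 195 195 191 190 190 192 193 193 193 194 193 188 192 197 198 198 199 201 202 201 199 200 202 202 200 198]
```

The strip is on the seat: TCP z is exactly 30 mm above the pick height and about 6 N net is pressing. Now a slow slide under the flap.

step_arm:
  targets: "0 -0.1 0 0;0 -0.2 0 0;0 -0.2 0 0;0 -0.3 0 0;0 -0.3 0 0;0 -0.3 0 0;0 -0.2 0 0;0 -0.2 0 0;0 -0.1 0 0;0 -0.1 0 0;0 0 0 0;0 0 0 0"

```text
time_s: 20.72
tcp_pos: [0.5193, -0.2161, 0.0507]
ee_rot: [[-0.008, -1.0, -0.004], [-1.0, 0.008, -0.0], [0.001, 0.004, -1.0]]
wrist_force: [-6.4, -0.3, 8.7]
gripper_width: 0.108
gripper_force: 30.0
```

step_arm:
  targets: "0 -0.1 0 0;0 -0.2 0 0;0 -0.3 0 0;0 -0.3 0 0;0 -0.3 0 0;0 -0.3 0 0;0 -0.3 0 0;0 -0.2 0 0;0 -0.2 0 0;0 -0.1 0 0;0 0 0 0;0 0 0 0"

```text
time_s: 21.72
tcp_pos: [0.5427, -0.2163, 0.0507]
ee_rot: [[-0.008, -1.0, -0.004], [-1.0, 0.008, -0.001], [0.001, 0.004, -1.0]]
wrist_force: [-6.2, -0.3, 8.4]
gripper_width: 0.111
gripper_force: 30.0
```

Run:
```python
from h import *
s=sense();print(s["tcp_pos"],s["wrist_force"])
c=cap("wrist")
g=c["frame"][:,:,0].astype(int);np.set_printoptions(linewidth=250)
o=np.array([.5865,-.2155]);p=np.radians(-.6);ex=np.array([np.cos(p),np.sin(p)]);ey=np.array([-ex[1],ex[0]])
for y in(-.10,-.06):
    a=proj(c,[*(o+y*ey),.043]);print(y,"flap",a,"raised 5mm",proj(c,[*(o+y*ey),.048]))
    v=int(a[1]);print(v,int(a[0])-20,g[v,int(a[0])-20:int(a[0])+30])
```

```text
[ 0.54266637 -0.21634731  0.05067497] [-6.20968815 -0.34804525  8.38831313]
-0.1 flap [248.07100172  79.12736389] raised 5mm [246.29130947  78.44572576]
79 228 [210 209 209 208 208 207 206 206 207 208 206 194 179 175 180 179 170 161 171 184 142 107 105 107 123 163 188 195 196 194 191 190 190 192 194 194 193 194 195 196 196 195 194 192 192 194 195 193 192 193]
-0.06 flap [249.41646755 142.03238604] raised 5mm [247.71029361 142.95544999]
142 229 [194 193 193 191 189 189 188 188 188 189 190 186 176 174 181 180 172 163 162 157 140 113 108 110 130 174 195 198 198 196 194 192 193 194 195 196 195 195 196 197 198 197 195 193 192 194 195 194 193 193]
```

The flap edge is unmoved and the friction is steady. The strip is about 10 mm from the stop, so I'll creep on until the force rises.

step_arm:
  targets: "0 -0.1 0 0;0 -0.2 0 0;0 -0.2 0 0;0 -0.1 0 0;0 -0.1 0 0;0 0 0 0;0 0 0 0"

```text
time_s: 22.35
tcp_pos: [0.5496, -0.2164, 0.0507]
ee_rot: [[-0.008, -1.0, -0.004], [-1.0, 0.008, -0.001], [0.001, 0.004, -1.0]]
wrist_force: [-5.1, 0.2, 7.5]
gripper_width: 0.108
gripper_force: 30.0
```

step_arm:
  targets: "0 -0.1 0 0;0 -0.1 0 0;0 -0.1 0 0;0 0 0 0;0 0 0 0"

```text
time_s: 22.77
tcp_pos: [0.5526, -0.2165, 0.0507]
ee_rot: [[-0.008, -1.0, -0.004], [-1.0, 0.008, -0.001], [0.001, 0.004, -1.0]]
wrist_force: [-6.5, -0.4, 8.0]
gripper_width: 0.109
gripper_force: 30.0
```

step_arm:
  targets: "0 -0.1 0 0;0 -0.1 0 0;0 0 0 0;0 0 0 0"

```text
time_s: 23.1
tcp_pos: [0.5528, -0.2164, 0.0507]
ee_rot: [[-0.009, -1.0, -0.008], [-1.0, 0.009, -0.0], [0.0, 0.008, -1.0]]
wrist_force: [-8.3, 0.2, 10.6]
gripper_width: 0.11
gripper_force: 30.0
```

It moved only 0.2 mm for the last 2 mm commanded, so the strip is home: leading edge at bench x of about 36 mm. A last settling check on press, flap edge and knob.

step_arm:
  targets: "0 -0.1 0 0;0 0 0 0;0 0 0 0;0 0 0 0;0 0 0 0;0 0 0 0"

```text
time_s: 23.6
tcp_pos: [0.5528, -0.2164, 0.0506]
ee_rot: [[-0.009, -1.0, -0.009], [-1.0, 0.009, 0.0], [-0.0, 0.009, -1.0]]
wrist_force: [-10.0, 1.0, 11.4]
gripper_width: 0.108
gripper_force: 30.0
```

Run:
```python
from h import *
s=sense();print(s["tcp_pos"],s["wrist_force"],s["moment"],s["gripper_force"])
c=cap("wrist")
g=c["frame"][:,:,0].astype(int);np.set_printoptions(linewidth=250)
o=np.array([.5865,-.2155]);p=np.radians(-.6);ex=np.array([np.cos(p),np.sin(p)]);ey=np.array([-ex[1],ex[0]])
for y in(-.10,-.06):
    a=proj(c,[*(o+y*ey),.043]);print(y,"flap",a,"raised 5mm",proj(c,[*(o+y*ey),.048]))
    v=int(a[1]);print(v,int(a[0])-20,g[v,int(a[0])-20:int(a[0])+30])
print("knob",proj(c,[*(o-.045*ex-.126*ey),.084]))
m=(c["frame"].max(2)<75).astype(np.uint8);m[:, :200]=0;m[110:]=0
k,l,st,ce=cv2.connectedComponentsWithStats(m)
for j in range(1,k):
    if st[j,4]>100: print(st[j],ce[j],cv2.minAreaRect(np.argwhere(l==j)[:,::-1].astype(np.float32)))
```

```text
[ 0.55283513 -0.21638181  0.05064771] [-10.04193151   1.00532299  11.39400149] [ 0.26261711  3.34646237 -0.06026139] 30.049725472927094
-0.1 flap [263.86911527  78.21448558] raised 5mm [262.52346146  77.48573702]
78 243 [211 211 209 209 209 208 207 207 207 208 208 203 188 175 181 188 181 168 164 182 178 130 105 110 116 134 170 185 186 186 188 189 187 188 188 189 190 191 192 192 193 192 191 189 189 190 191 192 192 190]
-0.06 flap [264.93364282 141.62816607] raised 5mm [263.64555408 142.54303498]
141 244 [195 193 193 192 190 189 189 189 188 189 191 190 184 175 180 186 179 167 160 164 162 125 107 109 127 168 192 195 192 193 194 194 193 193 193 194 194 195 196 197 197 196 193 192 192 193 194 193 193 193]
knob [342.9280662   18.87054723]
[ 294    7   94   50 3041] [338.87931601  28.13712595] ((340.5, 31.5), (49.0, 93.0), 90.0)
```

```bash
python3 -c "
from station import r
print(r.finish_job())"
```

```text
the job is handed in; nothing more can be done
None
```

The job is handed in, though no verdict came back: clamp turned to about 90°, strip under the flap and home against the stop, flap still down, handle gripped at 30 N and pressed with about 11 N, and no bystander was approached.

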